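# Snap shut the large breeder box

### The arm

A 7-joint arm with a two-finger parallel gripper is mounted at the origin on the work surface. World frame = base frame: x ahead of the robot, y to its left, z up, the work surface at z = 0. Lengths are in m, angles in degrees, forces in N, time in s.
With the tool pointing down it reaches from about 0.425 to 0.875 m from the base axis. Payload 4.7 kg.
Tool frame: the origin (TCP) lies midway between the tips of the shut fingers; the grasp point (between the pads) lies 19 mm behind it; z points along the fingers, y is the direction in which the jaws open and shut (so a half turn about z gives the same grasp; the last joint's range is limited). The gripper opens to 87 mm and grips with 3 to 60 N. Pads are 19 mm wide; open, the fingers measure 117 mm over their backs; the gripper's body (75 mm by 190 mm) begins 51 mm behind the grasp point.
Start: joints at [64.349, 18.392, -4.016, 83.108, 1.295, 78.541, -3.26], TCP at [0.29, -0.582, 0.223] pointing down, gripper open.
Joint ranges: [-163.93, 163.93], [-17.29, 119.83], [-79.2, 71.16], [3.27, 140.29], [-89.18, 269.18], [5.43, 117.66], [-154.24, 154.24]. Speed limits (degrees/s): [147.25, 147.25, 180, 180, 180, 180, 180].

### API

Orientations are given as [roll, pitch, yaw] about the fixed x, y, z axes, in that order (R = Rz(yaw) Ry(pitch) Rx(roll)).
In Python, from cell import env gives the robot as it stands.
- The arm moves only by the tool apply_moves, never from a script. Its argument "targets" is a list of rows, each a list of 2 entries, a list of its own where there are three numbers: the shift along the world's x, y, z in mm, then the turn, a rotation vector about the world's x, y, z in rad. A call has 1 to 8 rows; each row is the pose to reach, as a shift and turn from the pose commanded when the call began; what a row does not reach only later rows make up. A row lasts 1/10 s, in which the tool goes at most 50 mm and 8.59 degrees, less where a joint would pass 70% of its speed; a pose out of reach is approached as far as the arm can. A call with a gripper value outside its range is refused whole. "hand" is the finger opening in mm, from 0 to 87, set as the call begins (left out, the last holds). The fingers move at their own pace and stop on an object; "squeeze" is the grip in N (left out, the last holds). Time passes only in rows, so rows that repeat a pose let the fingers close. It gives the time, the measured TCP pose, the force and the opening at its end, in the units of the state.
- env.get_obs(): the state, without advancing time (a new reading comes with each control period).
- env.read_camera(name): name is "scene" or "side" or "wrist"; returns a dict with "image" (480x640x3 uint8, red, green, blue), "camera_matrix" (3x3 intrinsics, pixels), "camera_from_world" (4x4, takes a point from world to camera coordinates); the wrist camera has in their place "mount" (4x4, takes a point from camera to tool coordinates, whose origin is the TCP and whose axes are the flange's). Camera axes: x right, y down, z forward; pixel columns grow to the right and rows downward; lengths in m; the calibration is good to about 2 mm. The wrist camera is an equidistant fisheye: a pixel r from the principal point sees the ray r / f radians off the axis. A picture is of the moment at which its call begins: read the wrist's pose just before it. There is no depth.
- env.sign_off(): hands the job in, once; it reports no verdict.
Trained networks look in a picture, given as the dict that the camera call returned (one of the last four; its "shot" number tells which), for a name from the list of things; names that differ only in an ending like _2 or _b are one class to them, and where a whole thing is asked for, a point or a joint stands for the part that bears it (a point fixed in the world has none). Each returns a list of dicts, best first, with "conf" (0 to 1); they miss things now and then, are a little off and sometimes report something else, mostly with a low value. They report only what shows in the picture. A call takes as long as a camera call. They do not tell look-alikes from the thing itself.
- env.regions_of(picture, target): "region" (480x640 bool, what is visible of it) and "rect" ([left, top, right, bottom] in pixels, round what is visible of it).
The state is a dict: "time_s": time; "qpos": joint angles; "joint_velocities": joint speeds; "effort": joint torques, N m; "tool_pos": TCP position; "tool_rot": TCP orientation; "force": force on the tool from outside, world axes, zero at the start; "wrist_torque": the same for the moment, N m; "grip_width": finger opening in m.
Only numpy, scipy, OpenCV 4.12 (cv2) and the standard library are available. Lean on these libraries where they do the work, as an engineer would, in place of code of your own. Each camera call takes 0.05 s, during which the arm holds its last target. There are 200 camera calls.

### The job

Shut the lid of the larger of the two clear breeder boxes on the shelf by pressing down each of the three raised black snap tabs around its rim until all three have snapped fully home. Leave the smaller box alone: its tabs stay up so that it can air.

Things in the scene. Friction and masses are not known exactly. Their poses are not given: they have to be found in the camera images.
- tab_front_top (a point): top centre of the LARGE box's front tab, mid long side facing the robot, 64 mm from box centre. Black, 24 mm across the rim x 36 mm along it, 5 mm thick; x points inward, z up. Pressed straight down it travels 8 mm: point 90 mm (at the start up to 2 mm less) above the shelf raised, 82 mm engaged at a hard stop (lid top 76 mm). A stiff snap fit: resists with about 3 N all the way and stays where it is left.
- tab_left_top (a point): top centre of the LARGE box's left tab, mid short side on the robot's left, 94 mm from box centre. Same size, heights, axes and behaviour as the front tab. The large box is clear plastic, 120 mm deep x 180 mm wide, 76 mm high to the lid's top, fixed to the shelf; its hinge is on the far long side, which has no tab.
- tab_right_top (a point): top centre of the LARGE box's right tab, mid short side on the robot's right, 94 mm from box centre. Same size, heights, axes and behaviour as the front tab.
- small_box: the smaller breeder box, of the same make: 100 x 110 mm and 56 mm high to its lid's top, fixed to the shelf; origin at the centre of its underside, -x towards its front, z up. Three tabs like the large box's (front, left, right) stand up to 70 mm above the shelf and reach 16 mm out from its walls. Not to be touched.
Things that resemble listed ones, but are neither listed nor needed, are in the scene too. Leave any green, orange or turquoise look-alike of the part that bears tab_front_top alone.

How it is judged:
By the outcome, as a careful person would: the job done as asked, in the order asked, and still so for the second after the job is handed in, with the robot touching nothing.
It also fails if it takes over 40 s, if anything falls off the work surface, if the arm or the gripper's body presses on something with over 40 N, if the wrist force passes 120 N, or if a joint passes its speed limit or range.

## Working session

There is one attempt and no reset: what is moved stays moved. The work goes in short steps, Python scripts to look and compute and a tool call to move; the robot and the scene stay as the last step left them, time stands still between calls to the robot, and variables do not carry over. Pictures are saved under pics/ and viewed, about 8 in all and at most 12, crops included, and the job is handed in when it is done.

Besides the shell and the picture viewer there is one more tool, called after "Emit:" as name([rows], argument=value, ...), one row to a line, values as JSON. apply_moves: Moves the arm, as the interface text tells. Its arguments: {"type":"object","properties":{"targets":{"type":"array","items":{"type":"array"}},"hand":{"type":"number"},"squeeze":{"type":"number"}},"required":["targets"]}

```bash
mkdir -p pics; ls
cat > h.py <<'E'
import numpy as np,cv2,pickle
from cell import env
def shot(n,tag):
    o=env.get_obs(); p=env.read_camera(n); cv2.imwrite(f'pics/{tag}.png',p['image'][:,:,::-1]); pickle.dump((o,p),open(f'{tag}.pkl','wb')); return o,p
def det(p,names):
    for t in names:
        for d in env.regions_of(p,t):
            ys,xs=np.nonzero(d['region']); print(t,round(d['conf'],2),np.round(d['rect']),'c',xs.mean().round(1),ys.mean().round(1),len(xs), p['image'][d['region']].mean(0).round())
def ray(p,u,v,z):
    K=p['camera_matrix'];T=p['camera_from_world'];R=T[:3,:3];c=-R.T@T[:3,3]
    d=R.T@np.linalg.solve(K,[u,v,1]); return c+d*(z-c[2])/d[2]
E
python3 - <<'E'
from h import *
for n in ('scene','side'):
    o,p=shot(n,n); print(n); print(p['camera_from_world'].round(3).tolist(),p['camera_matrix'].tolist()); det(p,['tab_front_top','tab_left_top','tab_right_top','small_box'])
print(o)
E
```

```text
pics
scene
[[0.471, 0.882, -0.006, -0.307], [0.635, -0.344, -0.692, -0.255], [-0.612, 0.322, -0.722, 1.309], [0.0, 0.0, 0.0, 1.0]] [[441.30241028128376, 0.0, 315.2570365100004], [0.0, 441.30241028128376, 244.98818225331388], [0.0, 0.0, 1.0]]
tab_front_top 0.79 [256. 330. 280. 347.] c 267.9 338.7 294 [74. 63. 57.]
tab_front_top 0.64 [326. 216. 349. 225.] c 337.1 221.3 171 [69. 73. 73.]
tab_front_top 0.45 [304. 151. 321. 157.] c 309.3 153.3 102 [64. 73. 72.]
tab_front_top 0.43 [470. 227. 492. 242.] c 479.6 234.9 172 [66. 74. 69.]
tab_left_top 0.79 [323. 316. 342. 334.] c 330.8 324.8 257 [72. 65. 62.]
tab_left_top 0.6 [523. 226. 544. 242.] c 532.6 233.9 170 [70. 78. 74.]
tab_left_top 0.51 [380. 216. 394. 232.] c 388.4 222.1 174 [80. 84. 83.]
tab_left_top 0.45 [344. 154. 358. 163.] c 352.2 158.2 75 [54. 60. 59.]
tab_right_top 0.84 [242. 392. 266. 416.] c 254.1 401.5 405 [59. 44. 38.]
tab_right_top 0.72 [313. 248. 326. 269.] c 317.7 257.8 238 [60. 61. 60.]
tab_right_top 0.64 [465. 262. 483. 286.] c 472.4 274.5 268 [43. 51. 45.]
tab_right_top 0.51 [276. 171. 291. 184.] c 283.7 176.1 130 [4
[... 1103 characters left out ...]
 124. 125.]
{'time_s': 0.25, 'qpos': array([64.35060644, 18.41360171, -4.01527407, 83.13738772,  1.29499784,
       78.53854414, -3.26002973]), 'joint_velocities': array([ 0.03869135, -0.11387643, -0.04512445, -0.22157243,  0.0396375 ,
       -0.09320313,  0.00359305]), 'effort': array([ 7.33524575e-04, -4.90751588e+01, -4.02483623e-01, -3.12286663e+01,
       -6.37070043e-02,  3.98420880e-02,  1.14861828e-04]), 'tool_pos': array([ 0.28945713, -0.58174693,  0.22207883]), 'tool_rot': array([-1.79955642e+02,  4.11106799e-03,  2.64580384e+01]), 'force': array([-0.17873582,  0.26973451, -0.54227009]), 'wrist_torque': array([0.0572881 , 0.00541104, 0.00052474]), 'grip_width': 0.08737913204486866}
```

View pics/scene.png

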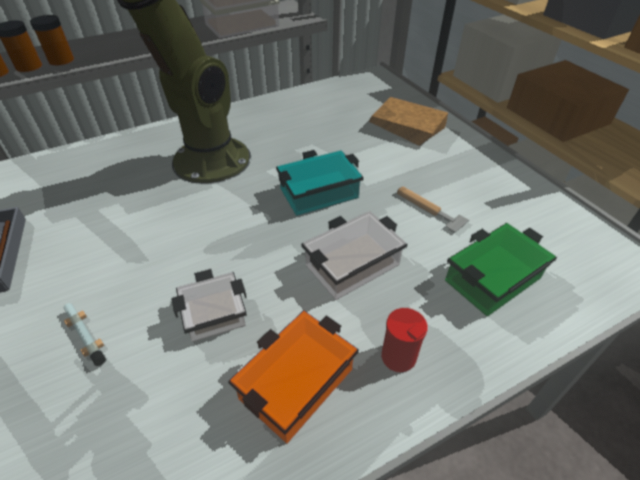

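View pics/side.png

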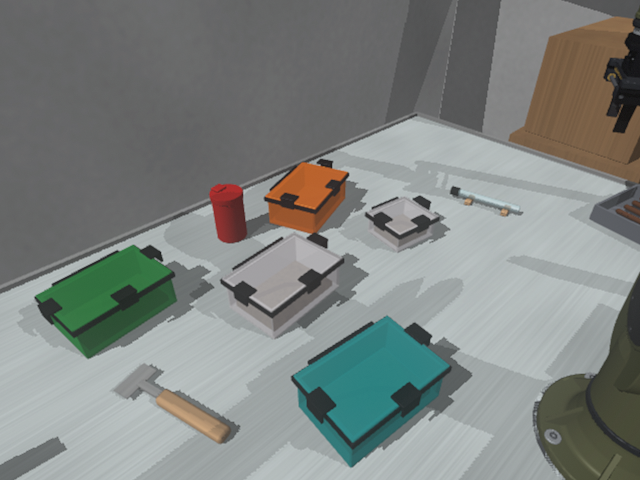

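The large clear box is at scene (355,248), with its tabs at front (337,221), left (388,222) and right (317,258). In the side view they are at (310,280), (242,292) and (317,240). The small box is at scene (210,302). Next I'll locate the tabs.

Run:
```python
from h import *
from scipy.optimize import least_squares
P=[pickle.load(open(n+'.pkl','rb'))[1] for n in('scene','side')]
O={'front':((337.1,221.3),(310,280.4)),'left':((388.4,222.1),(242.4,292)),'right':((317.7,257.8),(317.4,239.8))}
for k,v in O.items(): print(k,[ray(p,*x,.087).round(4) for p,x in zip(P,v)])
print('small',ray(P[0],210.7,304,.04).round(3),ray(P[1],401.4,221.9,.04).round(3))
def proj(p,X):
    c=p['camera_from_world'][:3,:3]@X+p['camera_from_world'][:3,3]; u=p['camera_matrix']@c; return u[:2]/u[2]
def tabs(q):
    c,s=np.cos(q[2]),np.sin(q[2]); R=np.array([[c,-s],[s,c]])
    return [np.r_[R@b+q[:2],.086] for b in ([-.064,0],[0,.094],[0,-.094])]
f=lambda q:np.concatenate([proj(p,X)-v[i] for X,v in zip(tabs(q),O.values()) for i,p in enumerate(P)])
r=least_squares(f,[.6,0,0],loss='soft_l1',f_scale=2); print(r.x,np.degrees(r.x[2]),r.fun.round(1)); print(np.round(tabs(r.x),4))
```

```text
front [array([0.4903, 0.1431, 0.087 ]), array([0.4822, 0.1485, 0.087 ])]
left [array([0.5473, 0.2429, 0.087 ]), array([0.5389, 0.2504, 0.087 ])]
right [array([0.5668, 0.0523, 0.087 ]), array([0.5595, 0.0582, 0.087 ])]
small [ 0.537 -0.178  0.04 ] [ 0.526 -0.167  0.04 ]
[0.55155578 0.15146865 0.09223251] 5.284533817921929 [ 0.4 -0.7 -0.9 -1.9 -0.4 -1.2  1.2 -2.2  0.8 -2.7 -0.1  0.2]
[[0.4878 0.1456 0.086 ]
 [0.5429 0.2451 0.086 ]
 [0.5602 0.0579 0.086 ]]
```

Emit:
apply_moves([
  [[18, 43, 0], [0, 0, -0.05]],
  [[36, 86, 0], [0, 0, -0.1]],
  [[54, 129, 0], [0, 0, -0.15]],
  [[72, 172, 0], [0, 0, -0.2]],
  [[90, 215, 0], [0, 0, -0.25]],
  [[108, 258, 0], [0, 0, -0.3]],
  [[126, 301, 0], [0, 0, -0.35]],
  [[144, 344, 0], [0, 0, -0.37]],
], hand=0, squeeze=20)

```text
time_s: 1.3
tool_pos: [0.4341, -0.2362, 0.223]
tool_rot: [179.9, -0.0, 5.2]
force: [0.5, 0.4, -0.7]
grip_width: 0.0308
```

Emit:
apply_moves([
  [[18, 43, 0], [0, 0, 0]],
  [[36, 86, 0], [0, 0, 0]],
  [[54, 129, 0], [0, 0, 0]],
  [[72, 172, 0], [0, 0, 0]],
  [[90, 215, 0], [0, 0, 0]],
  [[108, 258, 0], [0, 0, 0]],
  [[126, 295, -30], [0, 0, 0]],
  [[126, 296, -60], [0, 0, 0]],
])

```text
time_s: 2.1
tool_pos: [0.5616, 0.0657, 0.1634]
tool_rot: [-179.8, -0.3, 5.8]
force: [-0.4, -0.8, -0.2]
grip_width: 0.0004
```

Run:
```python
from h import *
o,p=shot('wrist','w1'); print(o['time_s'],o['tool_pos'],o['tool_rot'],o['force'],o['grip_width']); print({k:(v.tolist() if hasattr(v,'tolist') else v) for k,v in p.items() if k!='image'})
det(p,['tab_right_top','tab_front_top','tab_left_top'])
```

```text
2.1 [0.56162791 0.06571283 0.16340794] [-179.76815393   -0.29048447    5.76250643] [-0.36643339 -0.75957679 -0.22890275] 0.0004483281511317416
{'camera_matrix': [[371.64829954431775, 0.0, 319.67999525006303], [0.0, 371.64829954431775, 245.83842837744257], [0.0, 0.0, 1.0]], 'mount': [[0.0013061223386262371, -0.9691190736534708, -0.246589770926274, 0.06677188081947238], [0.9999991246299025, 0.0013179730270263888, 0.00011698942792946071, 0.00010765465345071584], [0.0002116219807991717, -0.2465897078714678, 0.9691199467496264, -0.1622307824637225], [0.0, 0.0, 0.0, 1.0]], 'shot': 3}
tab_right_top 0.77 [31.  0. 71. 24.] c 50.2 10.3 783 [41. 41. 41.]
tab_right_top 0.65 [617.   4. 640.  48.] c 630.1 24.8 673 [48. 43. 43.]
tab_right_top 0.6 [318. 226. 354. 279.] c 334.2 251.7 1793 [41. 39. 42.]
tab_front_top 0.63 [550.  88. 597. 128.] c 576.3 108.8 1248 [43. 38. 38.]
tab_left_top 0.83 [ 74. 230. 104. 276.] c 89.6 252.1 1185 [48. 46. 48.]
tab_left_top 0.79 [418.  10. 471.  69.] c 445.6 38.9 2190 [42. 36. 36.]
```

View pics/w1.png

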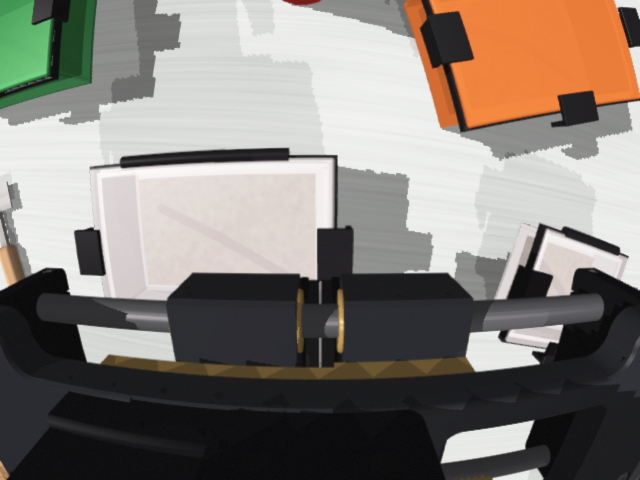

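The wrist view shows the clear box's right tab at (334,252), partly hidden behind the fingers, and its left tab at (89,252). The small box is off to the right at (575,290).

```bash
cat >> h.py <<'E'
from scipy.spatial.transform import Rotation as Rn
def wray(o,p,u,v,z):
    K=p['camera_matrix'];d=np.array([u-K[0,2],v-K[1,2]]);r=np.hypot(*d);a=r/K[0,0]
    d=np.r_[np.sin(a)*d/r,np.cos(a)]; M=p['mount'];R=Rn.from_euler('xyz',o['tool_rot'],degrees=True).as_matrix()
    c=R@M[:3,3]+o['tool_pos'];d=R@M[:3,:3]@d; return c+d*(z-c[2])/d[2]
E
python3 - <<'E'
from h import *
o,p=pickle.load(open('w1.pkl','rb'))
for n,u,v in [('R',335.5,252),('Rtop',336,227),('Rbot',336,278),('L',90,252),('tcp',320,0)]: print(n,wray(o,p,u,v,.089).round(4))
E
```

```text
R [0.5654 0.0558 0.089 ]
Rtop [0.5821 0.0573 0.089 ]
Rbot [0.5474 0.0534 0.089 ]
L [0.5457 0.2402 0.089 ]
tcp [0.7318 0.0831 0.089 ]
```

Emit:
apply_moves([
  [[3, -2, -25], [0, 0, 0]],
  [[3, -2, -50], [0, 0, 0]],
  [[3, -2, -66], [0, 0, 0]],
  [[3, -2, -69], [0, 0, 0]],
  [[3, -2, -72], [0, 0, 0]],
  [[3, -2, -74], [0, 0, 0]],
  [[3, -2, -75], [0, 0, 0]],
  [[3, -2, -75], [0, 0, 0]],
])

```text
time_s: 3.1
tool_pos: [0.5636, 0.0559, 0.0887]
tool_rot: [180.0, -0.1, 5.3]
force: [0.8, -2.0, 2.3]
grip_width: 0.0004
```

Emit:
apply_moves([
  [[0, 0, -2], [0, 0, 0]],
  [[0, 0, -4], [0, 0, 0]],
  [[0, 0, -5], [0, 0, 0]],
  [[0, 0, -6], [0, 0, 0]],
  [[0, 0, -6], [0, 0, 0]],
])

```text
time_s: 3.6
tool_pos: [0.5633, 0.056, 0.0824]
tool_rot: [180.0, -0.1, 5.3]
force: [1.1, -1.2, 6.6]
grip_width: 0.0005
```

Emit:
apply_moves([
  [[0, 0, -1], [0, 0, 0]],
  [[0, 0, -2], [0, 0, 0]],
  [[0, 0, -3], [0, 0, 0]],
  [[0, 0, -3], [0, 0, 0]],
])

```text
time_s: 4.0
tool_pos: [0.5634, 0.056, 0.0822]
tool_rot: [179.9, -0.1, 5.3]
force: [-6.7, -2.1, 23.5]
grip_width: 0.0005
```

Emit:
apply_moves([
  [[0, 0, 30], [0, 0, 0]],
  [[0, 0, 60], [0, 0, 0]],
  [[-5, 47, 60], [0, 0, 0]],
  [[-10, 94, 60], [0, 0, 0]],
  [[-14, 141, 60], [0, 0, 0]],
  [[-18, 187, 60], [0, 0, 0]],
  [[-18, 187, 30], [0, 0, 0]],
  [[-18, 187, 30], [0, 0, 0]],
])

```text
time_s: 4.8
tool_pos: [0.5405, 0.2438, 0.1045]
tool_rot: [179.9, 0.5, 5.5]
force: [-0.9, -1.8, -0.9]
grip_width: 0.0005
```

Run:
```python
from h import *
o,p=shot('wrist','w2'); print(o['time_s'],o['tool_pos'],o['tool_rot'],o['force'])
for t in ['tab_left_top','tab_right_top','tab_front_top']:
  for d in env.regions_of(p,t):
    r=d['rect']; print(t,round(d['conf'],2),np.round(r),wray(o,p,(r[0]+r[2])/2,(r[1]+r[3])/2,.089).round(4))
```

```text
4.8 [0.54047615 0.24382045 0.10446599] [179.91675234   0.48578023   5.50783463] [-0.88673334 -1.83965234 -0.93422595]
tab_left_top 0.94 [298. 238. 347. 282.] [0.5548 0.2438 0.089 ]
tab_right_top 0.77 [593. 238. 620. 277.] [0.5718 0.0654 0.089 ]
tab_front_top 0.95 [466. 352. 504. 374.] [0.4987 0.1391 0.089 ]
tab_front_top 0.9 [ 51.   4. 114.  62.] [0.6702 0.3878 0.089 ]
```

View pics/w2.png

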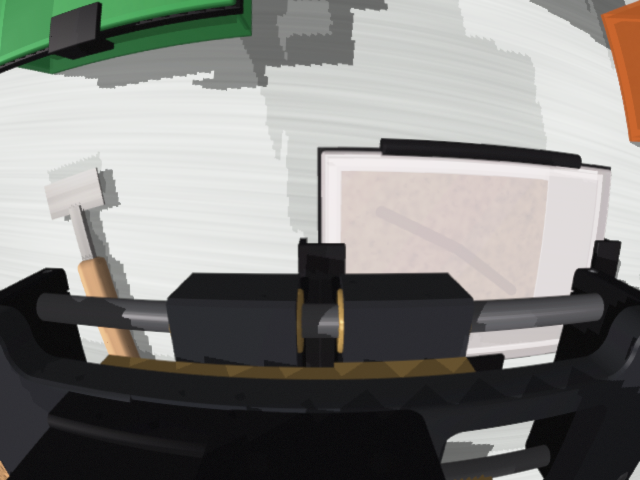

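The left tab at (322,262) lines up with the fingers, so I'll press it.

Emit:
apply_moves([
  [[0, 0, -12], [0, 0, 0]],
  [[0, 0, -18], [0, 0, 0]],
  [[0, 0, -21], [0, 0, 0]],
  [[0, 0, -24], [0, 0, 0]],
  [[0, 0, -27], [0, 0, 0]],
  [[0, 0, -29], [0, 0, 0]],
  [[0, 0, -30], [0, 0, 0]],
  [[0, 0, -30], [0, 0, 0]],
])

```text
time_s: 5.8
tool_pos: [0.5449, 0.2425, 0.0823]
tool_rot: [179.8, -0.0, 5.2]
force: [-8.4, -6.6, 22.9]
grip_width: 0.0001
```

Emit:
apply_moves([
  [[0, 0, 30], [0, 0, 0]],
  [[0, 0, 60], [0, 0, 0]],
  [[-20, -36, 60], [0, 0, 0]],
  [[-40, -72, 60], [0, 0, 0]],
  [[-54, -100, 60], [0, 0, 0]],
  [[-54, -100, 40], [0, 0, 0]],
  [[-54, -100, 30], [0, 0, 0]],
  [[-54, -100, 30], [0, 0, 0]],
])

```text
time_s: 6.6
tool_pos: [0.4894, 0.1435, 0.1071]
tool_rot: [-180.0, 0.2, 5.3]
force: [-0.1, -0.4, 0.1]
grip_width: 0.0004
```

Run:
```python
from h import *
o,p=shot('wrist','w3'); print(o['time_s'],o['tool_pos'],o['tool_rot'],o['force'])
for t in ['tab_left_top','tab_right_top','tab_front_top']:
  for d in env.regions_of(p,t):
    r=d['rect']; print(t,round(d['conf'],2),np.round(r),wray(o,p,(r[0]+r[2])/2,(r[1]+r[3])/2,.085).round(4))
```

```text
6.6 [0.48943229 0.14349566 0.10714804] [-1.79968014e+02  1.59630559e-01  5.31406454e+00] [-0.0719597  -0.44914256  0.10917712]
tab_left_top 0.97 [124. 129. 168. 198.] [0.5454 0.2412 0.085 ]
tab_right_top 0.82 [471. 129. 514. 196.] [0.5631 0.0583 0.085 ]
tab_front_top 0.58 [284. 260. 355. 284.] [0.495 0.144 0.085]
tab_front_top 0.47 [ 1.  0. 22. 15.] [0.6529 0.3648 0.085 ]
```

View pics/w3.png

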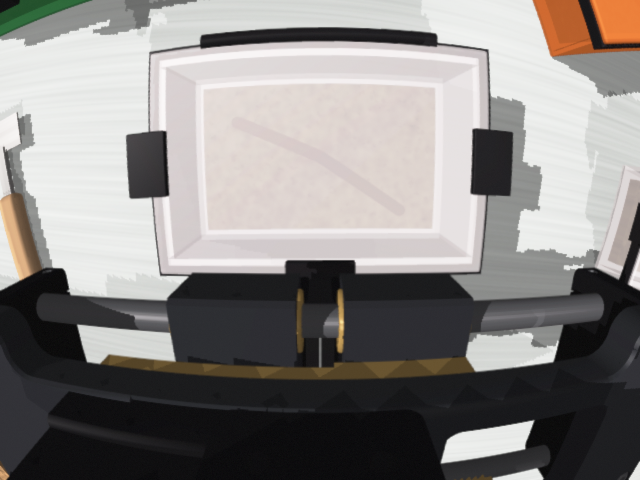

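The front tab at (320,270) is right by the fingers. The left tab (147,163) and right tab (492,162) show symmetrically. I'll press the front tab.

Emit:
apply_moves([
  [[1, 0, -12], [0, 0, 0]],
  [[1, 0, -18], [0, 0, 0]],
  [[1, 0, -21], [0, 0, 0]],
  [[1, 0, -24], [0, 0, 0]],
  [[1, 0, -27], [0, 0, 0]],
  [[1, 0, -29], [0, 0, 0]],
  [[1, 0, -30], [0, 0, 0]],
  [[1, 0, -30], [0, 0, 0]],
])

```text
time_s: 7.6
tool_pos: [0.4916, 0.1433, 0.0821]
tool_rot: [179.9, 0.0, 5.3]
force: [-10.7, -2.3, 27.8]
grip_width: 0.0
```

Emit:
apply_moves([
  [[0, 0, 30], [0, 0, 0]],
  [[0, 0, 70], [0, 0, 0]],
  [[0, 0, 110], [0, 0, 0]],
  [[-15, -40, 140], [0, 0, 0]],
  [[-15, -85, 140], [0, 0, 0]],
  [[-15, -130, 140], [0, 0, 0]],
  [[-15, -175, 140], [0, 0, 0]],
  [[-15, -220, 140], [0, 0, 0]],
])

```text
time_s: 8.4
tool_pos: [0.4761, -0.0788, 0.2186]
tool_rot: [180.0, -0.0, 5.3]
force: [0.6, -0.1, 0.3]
grip_width: 0.0006
```

Run:
```python
from h import *
for n in('scene','side'):
    o,p=shot(n,n+'2'); q=pickle.load(open(n+'.pkl','rb'))[1]
    b=(slice(190,300),slice(290,420)) if n=='scene' else (slice(220,340),slice(210,355))
    cv2.imwrite(f'pics/cmp_{n}.png',cv2.resize(np.hstack([q['image'][b],p['image'][b]])[:,:,::-1],None,fx=2.7,fy=2.7))
    det(p,['tab_front_top','tab_left_top','tab_right_top'])
a,b=[cv2.imread(f'pics/cmp_{n}.png') for n in('scene','side')]
b=cv2.resize(b,(a.shape[1],int(b.shape[0]*a.shape[1]/b.shape[1])))
cv2.imwrite('pics/cmp.png',np.vstack([a,b])); print(np.vstack([a,b]).shape)
print(env.get_obs()['force'])
```

```text
tab_front_top 0.54 [255. 334. 280. 348.] c 267.8 338.8 277 [74. 63. 59.]
tab_front_top 0.44 [471. 227. 490. 240.] c 479.2 235.1 170 [70. 77. 73.]
tab_front_top 0.26 [378. 217. 394. 231.] c 387.2 224.0 140 [74. 78. 77.]
tab_left_top 0.72 [379. 219. 393. 231.] c 387.6 223.7 129 [72. 76. 75.]
tab_left_top 0.67 [345. 152. 357. 166.] c 352.6 158.8 97 [63. 70. 69.]
tab_left_top 0.56 [320. 315. 343. 334.] c 330.3 324.2 242 [73. 67. 64.]
tab_left_top 0.47 [524. 227. 542. 241.] c 533.0 233.9 139 [68. 74. 71.]
tab_right_top 0.84 [461. 263. 482. 286.] c 472.1 274.1 319 [44. 57. 47.]
tab_right_top 0.75 [244. 388. 270. 418.] c 254.6 401.7 418 [66. 50. 42.]
tab_right_top 0.56 [310. 249. 325. 272.] c 317.4 260.6 281 [70. 71. 70.]
tab_right_top 0.49 [278. 169. 292. 184.] c 283.8 176.6 130 [38. 54. 53.]
tab_front_top 0.93 [108. 287. 139. 310.] c 125.2 296.6 448 [42. 51. 45.]
tab_front_top 0.76 [389. 382. 420. 417.] c 406.4 398.4 593 [42. 53. 54.]
tab_front_top 0.7 [324. 178. 340. 193.] c 333.3 186.1 131 [57. 49. 47.]
tab_front_top 0.53 [362. 196. 441. 249.] c 401.1 222.1 2847 [131. 130. 131.]
tab_front_top 0.52 [295. 273. 322. 295.] c 310.9 284.0 365 [61. 61. 61.]
tab_left_top 0.89 [305. 390. 337. 425.] c 318.7 403.7 637 [48. 58. 59.]
tab_left_top 0.86 [230. 282. 254. 307.] c 243.0 294.8 351 [62. 63. 64.]
tab_left_top 0.81 [ 37. 298.  60. 319.] c 47.9 309.4 321 [58. 62. 61.]
tab_left_top 0.71 [282. 195. 295. 211.] c 287.8 200.6 212 [57. 48. 46.]
tab_right_top 0.85 [407. 322. 432. 345.] c 417.8 334.1 331 [52. 61. 62.]
tab_right_top 0.76 [139. 246. 162. 267.] c 151.8 253.6 245 [53. 62. 56.]
tab_right_top 0.68 [318. 162. 331. 166.] c 324.3 163.1 105 [64. 56. 52.]
tab_right_top 0.53 [305. 238. 328. 251.] c 317.0 242.5 178 [69. 66. 67.]
(587, 702, 3)
[ 0.19854674  0.24005115 -0.27959028]
```

View pics/cmp.png

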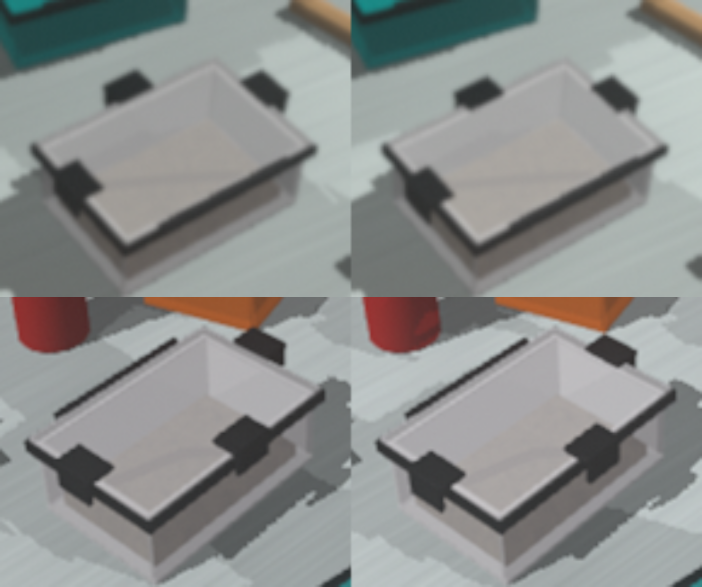

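Before (left) and after (right), all three tabs of the clear box sit about 3 px lower in both views. The other boxes haven't changed. Handing in.

```bash
python3 -c "
from cell import env
print(env.sign_off())"
```

```text
the job is handed in; nothing more can be done
None
```

I pressed all three tabs of the large clear box down with the closed fingers, in the order right, left, front, and then handed the job in. No verdict came back.

- **Presses:** each press ended on the hard stop, with the fingertips at 82.1–82.3 mm (82 mm is engaged). The vertical force there was 23–28 N, well above the 3 N the snap resists with.
- **After the presses:** I lifted the arm to about 219 mm, and the force read near zero. The scene and side pictures show all three tabs about 3 px lower than at the start.
- **Other boxes:** the small box and the coloured boxes were never touched, and their detected positions stayed the same.
- **Detection miss:** in the last scene picture the network did not report the large box's front tab (it was found in the side picture). In the before/after crops I could see it lowered in both views.

The robot's clock stood at about 8.5 s, against the 40 s limit.

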